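# Work a tight heating block out of its well and hold it

### The job

Slide the block heater's orange control back onto its green mark. Then grip the aluminium block by its upright lug and rock it well over to one side and then the other, over and over, until it works free of its spring-tight well; do not drag the heater off the bench or disturb the other things. Finish still gripping the block, level and at rest, just clear above its well (a finger's breadth or two, touching nothing else).

Things in the scene. Friction and masses are not known exactly. Their poses are not given: they have to be found in the camera images.
- heater: Dark blue dry block heater, about 1.6 kg, standing loose on the bench by its own weight. Origin: centre of its underside; z up, y along the control track. 225 mm in x (-120 to +105), 200 mm in y. Front deck 40 mm high (x -120 to -55) with the slide control at x -90; main body behind it 75 mm high, with the well in its top at x +25, y 0. A straight pull on the block just lifts the heater.
- block: Bare aluminium block in the well, about 0.25 kg: 40 mm (x) by 80 mm (y) by 42 mm high, with an upright lug on its top. Origin: centre of its underside; axes along the heater's. Seated, its underside is 55 mm above the bench on a ridge 24 mm wide in y (floor 4 mm lower elsewhere). With 2 mm of play at each y end it can rock about the x axis, towards +y and -y, 0.12 rad or more each way.
- lug_top (a point): Middle of the top of the lug, 78 mm above the block's underside (133 mm above the bench when seated). The lug is a plate 12 mm thick in x, 30 mm wide in y, 36 mm high, on the middle of the block: grip it with a finger on either side in x. Good rocking swings this point 5 to 10 mm to the heater's +y side, then as far to its -y side.
- well_mouth (a point): Middle of the well's mouth, 75 mm above the bench; 66 by 84 mm (y). Inside, two spring cheeks (56 mm long in y, 57 to 73 mm above the bench) squeeze the block's x faces; about 29 N resist a straight pull. They let go once the block is 18 mm up. Rocking about a point 12 to 16 mm off the middle in y, 65 mm up, raising the end farther from it, then mirrored, walks the block up 2 to 4 mm a swing.
- power (a joint): Travel of the orange slide control along the heater's +y, 0 to 0.090 m; it stays where it is left (about 1.5 N to move). The green band is at 0.020; starts well above that.
- power_top (a point): Centre of the top of the orange control grip: 28 mm (x) by 20 mm (y) by 40 mm high, its top 94.5 mm above the bench, on a grey track plate whose top is at 54 mm.
- green_mark (a point): Where power_top should be: over the middle of the green band (20 mm long in y, as wide as the grip) across the track plate.
- tube_rack: Bystander: green tube rack with three capped tubes, 60 by 170 by 110 mm high, beside the heater. Origin under its centre.
- reagent: Bystander: glass bottle with orange cap, 64 mm across, 130 mm high, beside the heater. Origin under its centre.
- tip_box_pink: Bystander: navy pipette-tip box with pink lid, 89 by 124 by 62 mm high. Origin under its centre.
- tip_box_buff: Bystander: navy pipette-tip box with buff lid, 89 by 124 by 62 mm high. Origin under its centre.
- beaker: Bystander: plastic beaker, 84 mm across, 100 mm high. Origin under its centre.
- tape: Bystander: roll of yellow tape lying flat, 90 mm across, 19 mm high. Origin under its centre.
There are look-alikes about, which are no part of the job. What is meant by the block is not turquoise, and is the larger of those in its own colour.

How it is judged (in metres and radians):
On the way, in this order (a step that is already met when the one before it is completed fails the run):
1. the control stands on its green mark, with the block still seated (value of joint power between 0.014 and 0.026 m and velocity of joint power between -0.01 and 0.01 m/s and z of block in the frame of heater below 0.058 m), for 0.3 s.
2. the block, still in its well, is rocked over to the +y side (lug's top 4 mm or more from the middle) (y of lug_top in the frame of heater above 0.004 m and z of block in the frame of heater below 0.071 m), for 0.04 s.
3. the block, still in its well, is rocked over to the -y side (lug's top 4 mm or more from the middle) (y of lug_top in the frame of heater below -0.004 m and z of block in the frame of heater below 0.071 m), for 0.04 s.
At the end, for the whole second after the job is handed in: The robot still grips the block: underside 2 to 45 mm above the heater's top, within 25 mm of the well's middle, level within 0.15 rad, at rest and not touching the heater; the heater stands flat on the bench and its control is within 6 mm of the green mark (value of joint power between 0.014 and 0.026 m and z of block in the frame of heater between 0.077 and 0.12 m and horizontal distance between block and well_mouth below 0.025 m and angle between block's own z axis and vertical below 0.15 rad and contact force between block and heater below 0.2 N and contact force between the fingers and block above 2 N and linear speed of block below 0.02 m/s and height (world z) of heater below 0.003 m and angle between heater's own z axis and vertical below 0.02 rad); the arm keeps its last pose, push and grip.
It fails at once if the heater is dragged up off the bench (6 mm) or tipped (0.06 rad) (height (world z) of heater above 0.006 m or angle between heater's own z axis and vertical above 0.06 rad).
It fails at once if the heater is pushed about (over 40 mm) (distance of heater from where it was at the start of the episode above 0.04 m).
It fails at once if a bystander is moved over 30 mm or tipped (distance of any of tube_rack, reagent, tip_box_pink, tip_box_buff, beaker, tape from where it was at the start of the episode above 0.03 m or angle between any of tube_rack, reagent, tip_box_pink, tip_box_buff, beaker, tape's own z axis and vertical above 0.5 rad).
It also fails if it takes over 53 s, if anything falls off the work surface, if the arm or the gripper's body presses on something with over 40 N, if the wrist force passes 120 N, or if a joint passes its speed limit or range.

### The arm

A 7-joint arm with a two-finger parallel gripper is mounted at the origin on the work surface. World frame = base frame: x ahead of the robot, y to its left, z up, the work surface at z = 0. Lengths are in mm, angles in rad, forces in N, time in s.
With the tool pointing down it reaches from about 350 to 900 mm from the base axis. Payload 7.2 kg.
Tool frame: the origin (TCP) lies on the centre line of the jaws, within the pads' length; the fingertips stand 14 mm ahead of it and the grasp point (between the pads) lies 5 mm behind it; z points along the fingers, y is the line along which they close (so a half turn about z gives the same grasp; the last joint's range is limited). The gripper opens to 88 mm and grips with 3 to 60 N. Pads are 20 mm wide; open, the fingers measure 115 mm over their backs; the gripper's body (75 mm by 178 mm) begins 61 mm behind the grasp point.
Start: joints at [-1.191, 0.411, -0.013, 1.596, 0.006, 1.134, -0.082], TCP at [270.624, 563.375, 236.653] pointing down, gripper open.
Joint ranges: [-2.95, 2.95], [-0.29, 1.99], [-1.47, 1.44], [0.14, 2.54], [-1.03, 4.17], [0.13, 1.85], [-2.86, 2.86]. Speed limits (rad/s): [2.39, 2.39, 3.01, 3.01, 3.14, 3.14, 3.14].

### API

Orientations are given as a unit quaternion [x, y, z, w].
In Python, from bench import r, optics gives the robot as it stands.
- The arm moves only by the tool play_rows, never from a script. Its argument "rows" is a list of rows, each a list of 7 numbers: the shift along the tool's x, y, z normalised to -1 to 1, where 1 is 80 cm, then the turn, a rotation vector about the tool's x, y, z normalised to -1 to 1, where 1 is 1.5 rad, then the opening, from -1 (shut) to 1 (fully open). In form: [[x, y, z, ax, ay, az, fingers], ...]. A call has exactly 5 rows; each row is the pose to reach, as a shift and turn from the pose commanded when the call began, along the tool's axes at that moment; what a row does not reach only later rows make up. A row lasts 1/12 s, in which the tool goes at most 41.7 mm and 7.16 degrees, less where a joint would pass 70% of its speed; a pose out of reach is approached as far as the arm can. A call with a number of a shift or a turn outside -1 to 1 is refused whole. A call with a gripper value outside its range is refused whole. The fingers move at their own pace and stop on an object; "grip_force" is the grip in N (left out, the last holds). Time passes only in rows, so rows that repeat a pose let the fingers close, or fill a call up. It gives the time, the measured TCP pose, the force, the opening and the grip force at its end, in the units of the state.
- r.get_state(): the state, without advancing time (a new reading comes with each control period).
- optics.snapshot(name): name is "side" or "top"; returns the picture (400x640x3 uint8, red, green, blue); there is no depth.
- optics.camera_params(name): a dict with "fx", "fy", "cx", "cy" (pixels), "extrinsics" (4x4, takes a point from world to camera coordinates). Camera axes: x right, y up, looking along -z (the intrinsics and any distortion apply to the point x, -y, -z); pixel columns grow to the right and rows downward; lengths in mm; the calibration is good to about 2 mm. A picture is of the moment at which its call begins. camera_params takes no time and is no camera call.
- r.close_job(): hands the job in; it is judged then, once.
The state is a dict: "clock": time; "joint_positions": joint angles; "qd": joint speeds; "joint_torque": joint torques, N m; "position": TCP position; "ee_rot": TCP orientation; "wrist_force": force on the tool from outside, world axes, zero at the start; "torque": the same for the moment, N m; "finger_gap": opening from 0.0 (shut) to 1.0 (fully open); "grasp_force": force on a finger pad.
Only numpy, scipy, OpenCV 4.12 (cv2) and the standard library are available. Lean on these libraries where they do the work, as an engineer would, in place of code of your own. Each camera call takes 0.05 s, during which the arm holds its last target. There are 200 camera calls.

## Working session

There is one attempt and no reset: what is moved stays moved. The work goes in short steps, Python scripts to look and compute and a tool call to move; the robot and the scene stay as the last step left them, time stands still between calls to the robot, and variables do not carry over. Pictures are saved under pics/ and viewed, at most 10 in all, crops included, and the job is handed in when it is done.

Besides the shell and the picture viewer there is one more tool, called by a JSON object that holds its "op" and its "data", one argument or row to a line. play_rows: Moves the arm, as the interface text tells. Scaled input: -1 to 1 covers 80 cm each way for a shift and 1.5 rad each way for a turn. Its arguments: {"type":"object","properties":{"rows":{"type":"array"},"grip_force":{"type":"number"}},"required":["rows"]}

```bash
mkdir -p pics
python3 - <<'E'
from bench import r, optics
import cv2, numpy as np
np.set_printoptions(precision=4,suppress=True)
for n in("top","side"):
    cv2.imwrite(f"pics/{n}0.png",optics.snapshot(n)[:,:,::-1]); p=optics.camera_params(n); print(n,{k:(np.array(v)) for k,v in p.items()})
print(r.get_state())
E
```

```text
top {'fx': array(463.3317), 'fy': array(463.3317), 'cx': array(329.7147), 'cy': array(201.3625), 'extrinsics': array([[    0.0065,    -0.9998,     0.0212,   -19.3387],
       [    0.9857,     0.01  ,     0.168 ,  -625.2251],
       [   -0.1681,     0.0198,     0.9856, -1442.    ],
       [    0.    ,     0.    ,     0.    ,     1.    ]])}
side {'fx': array(429.4893), 'fy': array(429.4893), 'cx': array(321.1763), 'cy': array(197.6629), 'extrinsics': array([[    0.8122,    -0.5832,     0.0131,  -512.593 ],
       [    0.4038,     0.5783,     0.7088,  -327.4444],
       [   -0.421 ,    -0.5704,     0.7053, -1057.508 ],
       [    0.    ,     0.    ,     0.    ,     1.    ]])}
{'clock': 0.1, 'joint_positions': array([-1.1912,  0.4118, -0.0127,  1.5969,  0.0056,  1.1343, -0.0822]), 'qd': array([-0.0002, -0.0027,  0.0022, -0.0047,  0.0007, -0.0007,  0.0012]), 'joint_torque': array([  0.0029, -58.9096,   0.6436, -29.1709,  -0.0538,   0.0144,
         0.    ]), 'position': array([270.4303, 563.0017, 235.9222]), 'ee_rot': array([ 0.222 ,  0.975 , -0.0007, -0.0001]), 'wrist_force': array([ 0.0879,  0.2244, -0.0611]), 'torque': array([ 0.019 , -0.0023, -0.0103]), 'grasp_force': 0.0, 'finger_gap': 0.9995345994467238}
```

View pics/top0.png

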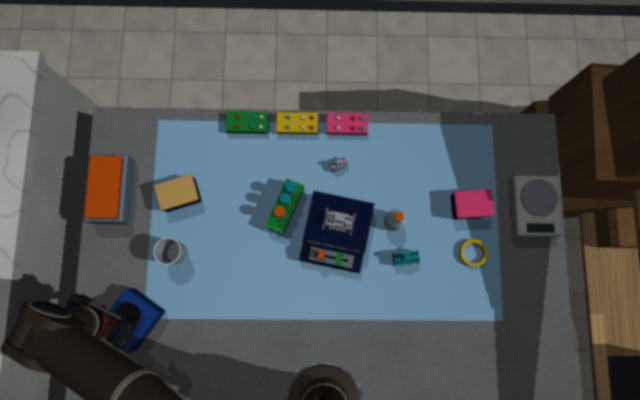

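View pics/side0.png

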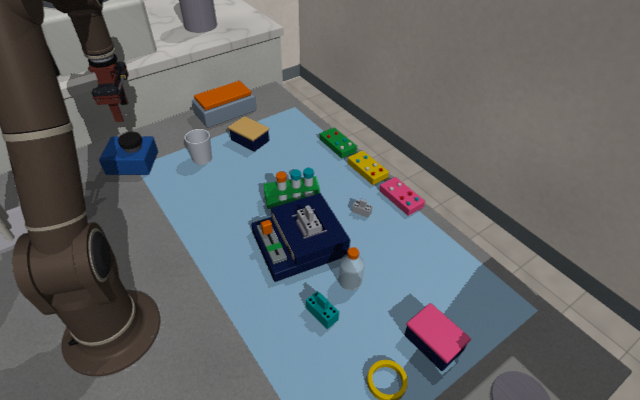

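Candidates for the block: the grey one in the heater at top (338,218), a smaller loose grey one at (338,164), and a turquoise one at (405,257). I choose the grey one in the heater and check it in a crop. The orange control is at about (321,254) and the green band at about (339,258).

Run:
```python
import cv2, numpy as np
a=cv2.imread("pics/top0.png")[140:285,260:420]; b=cv2.imread("pics/side0.png")[165:285,240:370]
a=cv2.resize(a,(640,580),interpolation=cv2.INTER_CUBIC)
b=cv2.resize(b,(650,600),interpolation=cv2.INTER_CUBIC)
f=lambda i:cv2.convertScaleAbs(i,alpha=1.5,beta=15)
cv2.imwrite("pics/topc.png",f(a));cv2.imwrite("pics/sidec.png",f(b))
```

```text
(no output)
```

View pics/topc.png

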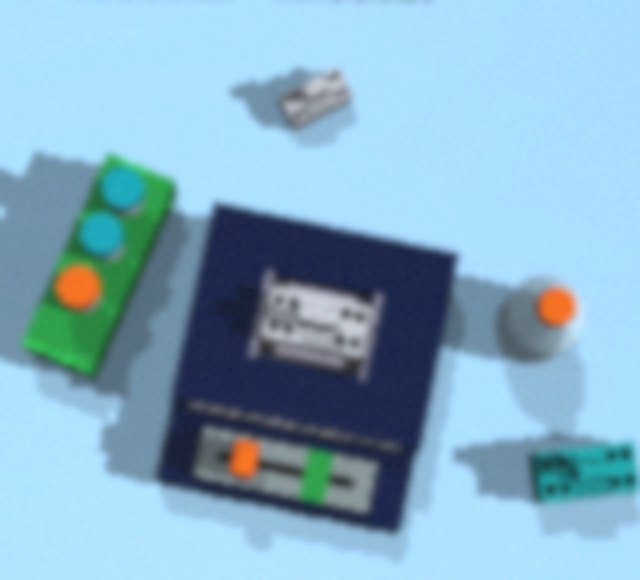

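View pics/sidec.png

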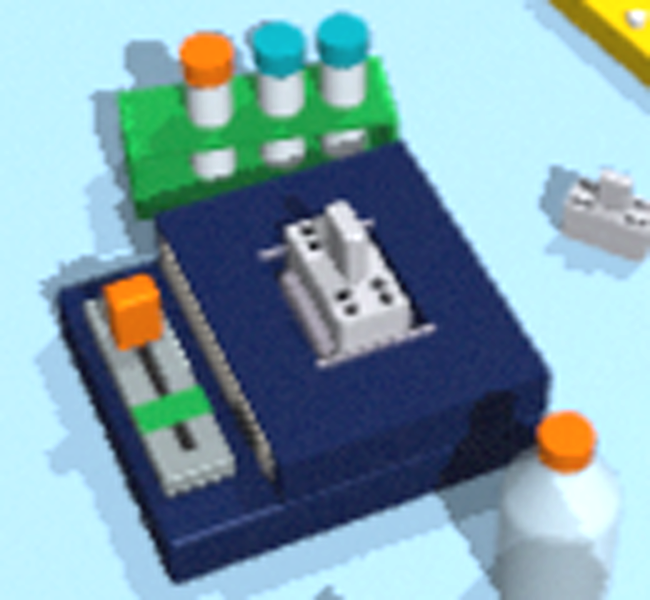

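The crops confirm the choice: the bare aluminium block with its lug sits in the heater. Next I fit the heater pose from the corners in both views.

```bash
cat > h.py <<'E'
from bench import r, optics
import numpy as np
from scipy.optimize import least_squares
from scipy.spatial.transform import Rotation as R
np.set_printoptions(precision=4,suppress=True)
CP={n:optics.camera_params(n) for n in("top","side")}
def proj(n,P):
    p=CP[n];c=np.c_[P,np.ones(len(P))]@np.array(p["extrinsics"]).T
    return np.c_[p["cx"]+p["fx"]*c[:,0]/-c[:,2],p["cy"]-p["fy"]*c[:,1]/-c[:,2]]
def atz(n,uv,z):
    return least_squares(lambda q:(proj(n,np.array([[*q,z]]))-uv).ravel(),[600,0]).x
def H(q,P): return R.from_euler("z",q[2]).apply(P)+[q[0],q[1],0]
def T(q,p): return R.from_euler("z",-q[2]).apply(np.array(p)-[q[0],q[1],0])
tc=lambda a:(np.array(a)+.5)/4-.5+[260,140]
sc=lambda a:(np.array(a)+.5)/5-.5+[240,165]
E
python3 - <<'E'
from h import *
tp=tc([(216,204),(457,254),(160,480),(396,530)]);tP=np.array([(105,100,75),(105,-100,75),(-120,100,40),(-120,-100,40)])
sp=sc([(160,213),(275,480),(548,375),(400,143),(62,293),(172,548)]);sP=np.array([(-55,100,75),(-55,-100,75),(105,-100,75),(105,100,75),(-120,100,40),(-120,-100,40)])
f=lambda q:np.r_[(proj("top",H(q,tP))-tp).ravel(),(proj("side",H(q,sP))-sp).ravel()]
s=least_squares(f,[600,0,0],x_scale=[100,100,.1],loss="soft_l1");q=s.x;print(q,f(q))
np.save("q.npy",q)
for nm,n,uv,z in[("orange","top",tc((246,450)),94.5),("orange","side",sc((133,290)),94.5),("green","top",tc((317,476)),54.5),("green","side",sc((172,408)),54.5),("lug","side",sc((343,216)),133),("lug","top",tc((320,312)),133)]:
    w=atz(n,uv,z);print(nm,n,w,T(q,[*w,z]))
lt=H(q,np.array([[25,0,133],[-90,0,94]]));print(lt, proj("top",lt),proj("side",lt))
for n in CP: print(n,-np.array(CP[n]["extrinsics"])[:3,:3].T@np.array(CP[n]["extrinsics"])[:3,3])
E
```

```text
[534.3853 -36.8159  -0.2048] [-0.5896 -0.526   0.5449  0.1631 -1.6912  0.3932  0.8067  1.254  -0.6453
  0.7865  1.5248 -2.0545  1.368   0.2509  1.3343 -0.2242 -1.1987 -0.6724
 -0.44    0.2972]
orange top [459.5645  12.0885] [-83.2045  32.662   94.5   ]
orange side [452.689   14.8016] [-90.4881  33.9198  94.5   ]
green top [441.9455 -44.2555] [-88.9937 -26.088   54.5   ]
green side [441.6316 -40.0003] [-90.1667 -21.9856  54.5   ]
lug side [559.5195 -35.6374] [ 24.369    6.2666 133.    ]
lug top [561.9687 -42.9565] [ 28.2558  -0.4013 133.    ]
[[558.8626 -41.9013 133.    ]
 [446.267  -18.5083  94.    ]] [[339.2745 218.637 ]
 [331.0343 256.5547]] [[309.2978 209.2542]
 [270.4164 231.2195]]
top [ 374.0086   15.4528 1526.6051]
side [ 103.3415 -712.8055  984.6438]
```

```bash
cat >> h.py <<'E'
def rot(q,kind,tilt=0):
    """tool down; kind 'y': closing axis along heater y, 'x': along heater x; tilt about heater +x"""
    h=R.from_euler("z",q[2])
    X,Y=([1,0,0],[0,1,0]) if kind=="y" else ([0,-1,0],[1,0,0])
    # tool y = Y, tool z=-z, tool x = y x z
    Y=np.array(Y,float);Z=np.array([0,0,-1.]);X=np.cross(Y,Z)
    return h*R.from_euler("x",tilt)*R.from_matrix(np.c_[X,Y,Z])
def go(q,ph,kind,tilt=0,st=None):
    s=st or r.get_state();Rt=R.from_quat(s["ee_rot"]);w=H(q,np.array([ph]))[0]
    d=Rt.inv().apply(w-s["position"])/800;a=(Rt.inv()*rot(q,kind,tilt)).as_rotvec()/1.5
    print("row",np.r_[d,a]," world",w);return np.r_[d,a]
E
python3 - <<'E'
from h import *
q=np.load("q.npy");go(q,[-90,34,170],"y")
E
```

```text
row [-0.5026 -0.5187  0.0832 -0.0009 -0.0001 -0.162 ]  world [453.1832  14.7809 170.    ]
```

{"op": "play_rows", "data": {
  "rows": [
    [-0.5026,-0.5187,0,0,0,-0.162,0.2],
    [-0.5026,-0.5187,0,0,0,-0.162,0.2],
    [-0.5026,-0.5187,0,0,0,-0.162,0.2],
    [-0.5026,-0.5187,0,0,0,-0.162,0.2],
    [-0.5026,-0.5187,0,0,0,-0.162,0.2]
  ],
  "grip_force": 15
}}

```text
clock: 0.52
position: [336.7, 363.6, 236.3]
ee_rot: [0.102, 0.995, -0.0, -0.0]
wrist_force: [1.3, 0.1, 0.2]
finger_gap: 0.663
grasp_force: 0.0
```

Run:
```python
from h import *
q=np.load("q.npy");s=r.get_state();print(s["position"],s["joint_positions"],s["clock"],s["finger_gap"]);go(q,[-90,34,200],"y")
```

```text
[336.6661 363.5838 236.2795] [-0.9187  0.1916 -0.0033  1.9033  0.0007  1.0473  0.4439] 0.5167 0.6634299073632725
row [-0.2312 -0.3973  0.0455 -0.0003 -0.0002  0.0001]  world [453.1832  14.7809 200.    ]
```

{"op": "play_rows", "data": {
  "rows": [
    [-0.2312,-0.3973,0.0455,0,0,0,0.2],
    [-0.2312,-0.3973,0.0455,0,0,0,0.2],
    [-0.2312,-0.3973,0.0455,0,0,0,0.2],
    [-0.2312,-0.3973,0.0455,0,0,0,0.2],
    [-0.2312,-0.3973,0.0455,0,0,0,0.2]
  ]
}}

```text
clock: 0.93
position: [402.2, 167.0, 215.9]
ee_rot: [0.102, 0.995, 0.0, 0.0]
wrist_force: [1.1, -0.6, 0.7]
finger_gap: 0.597
grasp_force: 0.0
```

Run:
```python
from h import *
q=np.load("q.npy");s=r.get_state();print(s["position"],s["joint_positions"],s["clock"],s["finger_gap"]);go(q,[-90,34,150],"y")
```

```text
[402.1666 166.9873 215.9499] [-0.6435  0.1032  0.1503  2.0648 -0.0189  0.9747  0.8826] 0.9333 0.5970692723816231
row [-0.1011 -0.1733  0.0824  0.0001 -0.      0.0001]  world [453.1832  14.7809 150.    ]
```

{"op": "play_rows", "data": {
  "rows": [
    [-0.1011,-0.1733,0.0824,0,0,0,0.2],
    [-0.1011,-0.1733,0.0824,0,0,0,0.2],
    [-0.1011,-0.1733,0.0824,0,0,0,0.2],
    [-0.1011,-0.1733,0.0824,0,0,0,0.2],
    [-0.1011,-0.1733,0.0824,0,0,0,0.2]
  ]
}}

```text
clock: 1.35
position: [453.0, 10.6, 148.3]
ee_rot: [0.106, 0.994, -0.002, -0.001]
wrist_force: [0.4, 0.2, 0.5]
finger_gap: 0.597
grasp_force: 0.0
```

Run:
```python
from h import *
import cv2
q=np.load("q.npy");s=r.get_state();print(s["position"],s["clock"],s["finger_gap"]);go(q,[-90,34,77],"y")
a=optics.snapshot("side")[130:290,180:380,::-1];cv2.imwrite("pics/s1.png",cv2.resize(a,None,fx=3.5,fy=3.5,interpolation=2))
```

```text
[453.0084  10.6184 148.2577] 1.35 0.5971128771092673
row [ 0.0008  0.0054  0.0891 -0.0021 -0.0009 -0.0044]  world [453.1832  14.7809  77.    ]
```

View pics/s1.png

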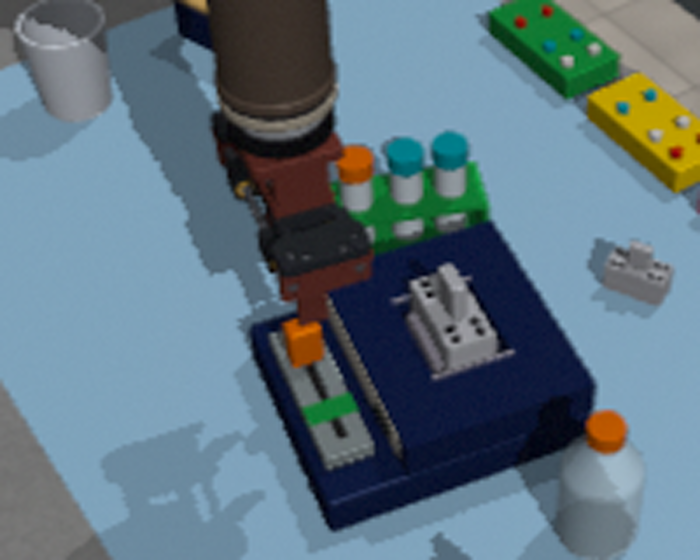

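Run:
```python
from h import *
q=np.load("q.npy");s=r.get_state();print(s["position"],s["ee_rot"]);go(q,[-90,34,77],"y")
Rt=R.from_quat(s["ee_rot"]);print(proj("side",Rt.apply([[0,26,14],[0,-26,14]])+s["position"]))
```

```text
[452.8672  12.2798 148.6063] [ 0.1055  0.9944 -0.0012 -0.0011]
row [ 0.0001  0.0034  0.0895 -0.0018 -0.0013 -0.0043]  world [453.1832  14.7809  77.    ]
[[262.5843 206.8658]
 [268.6701 219.7999]]
```

{"op": "play_rows", "data": {
  "rows": [
    [0,0,0.0,0,0,0,0.2],
    [0,0,0.03,0,0,0,0.2],
    [0,0,0.06,0,0,0,0.2],
    [0,0,0.0915,0,0,0,0.2],
    [0,0,0.0915,0,0,0,0.2]
  ]
}}

```text
clock: 1.82
position: [450.7, 19.0, 74.3]
ee_rot: [0.101, 0.995, -0.0, -0.003]
wrist_force: [-0.0, 0.7, 0.4]
finger_gap: 0.598
grasp_force: 0.0
```

{"op": "play_rows", "data": {
  "rows": [
    [0,0,0,0,0,0,0.2],
    [0,0,0,0,0,0,-1],
    [0,0,0,0,0,0,-1],
    [0,0,0,0,0,0,-1],
    [0,0,0,0,0,0,-1]
  ],
  "grip_force": 8
}}

```text
clock: 2.23
position: [453.8, 17.2, 78.1]
ee_rot: [0.102, 0.995, 0.0, 0.001]
wrist_force: [0.4, -0.3, -0.3]
finger_gap: 0.336
grasp_force: 0.0
```

Run:
```python
from h import *
q=np.load("q.npy");s=r.get_state();print(s);print(T(q,s["position"]))
go(q,[-90,-25,77],"y")
```

```text
{'clock': 2.2333, 'joint_positions': array([-0.3535,  0.35  ,  0.252 ,  2.1696, -0.1452,  0.6353,  1.3671]), 'qd': array([ 0.0052,  0.0078,  0.0003,  0.0063,  0.    , -0.0039,  0.003 ]), 'joint_torque': array([ -0.0935, -42.7778,   2.9172, -18.9119,   0.0097,   0.0816,
        -0.0097]), 'position': array([453.8496,  17.2207,  78.0638]), 'ee_rot': array([0.1021, 0.9948, 0.0004, 0.0009]), 'wrist_force': array([ 0.3838, -0.3342, -0.2932]), 'torque': array([ 0.0217,  0.0258, -0.0053]), 'grasp_force': 0.0, 'finger_gap': 0.33556745242823977}
[-89.8439  36.5244  78.0638]
row [ 0.0002 -0.0769  0.0013  0.0007  0.0012  0.0002]  world [441.1816 -42.9856  77.    ]
```

{"op": "play_rows", "data": {
  "rows": [
    [0,0,0,0,0,0,-1],
    [0,0,0,0,0,0,-1],
    [0,0,0,0,0,0,-1],
    [0,0,0,0,0,0,-1],
    [0,0,0,0,0,0,-1]
  ]
}}

```text
clock: 2.65
position: [453.6, 16.8, 77.6]
ee_rot: [0.102, 0.995, 0.0, 0.0]
wrist_force: [-1.1, -0.7, 6.6]
finger_gap: 0.229
grasp_force: 8.0
```

Run:
```python
from h import *
q=np.load("q.npy");s=r.get_state();print(s["finger_gap"]*88,s["grasp_force"],s["wrist_force"]);print(T(q,s["position"]))
go(q,[-90,-25,77],"y")
```

```text
20.133425448125102 7.997491434216499 [-1.0897 -0.6655  6.6283]
[-90.0399  36.0395  77.582 ]
row [-0.0001 -0.0763  0.0007  0.0002  0.0005 -0.    ]  world [441.1816 -42.9856  77.    ]
```

{"op": "play_rows", "data": {
  "rows": [
    [0,-0.015,0,0,0,0,-1],
    [0,-0.03,0,0,0,0,-1],
    [0,-0.045,0,0,0,0,-1],
    [0,-0.06,0,0,0,0,-1],
    [0,-0.0745,0,0,0,0,-1]
  ]
}}

```text
clock: 3.07
position: [441.7, -41.5, 77.6]
ee_rot: [0.102, 0.995, 0.0, 0.001]
wrist_force: [0.4, 1.6, 5.1]
finger_gap: 0.229
grasp_force: 8.0
```

{"op": "play_rows", "data": {
  "rows": [
    [0,0,0,0,0,0,-1],
    [0,0,0,0,0,0,-1],
    [0,0,0,0,0,0,-1],
    [0,0,0,0,0,0,0.0],
    [0,0,0,0,0,0,0.0]
  ]
}}

```text
clock: 3.48
position: [441.0, -41.0, 76.9]
ee_rot: [0.102, 0.995, 0.0, -0.0]
wrist_force: [0.3, 0.2, 0.3]
finger_gap: 0.335
grasp_force: 0.0
```

Run:
```python
from h import *
import cv2
q=np.load("q.npy");s=r.get_state();print(s["finger_gap"]*88,s["grasp_force"],s["wrist_force"]);print(T(q,s["position"]))
```

```text
29.510227446668168 0.0 [0.274  0.1826 0.2556]
[-90.5753 -23.061   76.9425]
```

{"op": "play_rows", "data": {
  "rows": [
    [0,0,0,0,0,0,0.2],
    [0,0,-0.05,0,0,0,0.2],
    [0,0,-0.1,0,0,0,0.2],
    [0,0,-0.15,0,0,0,0.2],
    [0,0,-0.15,0,0,0,0.2]
  ]
}}

```text
clock: 3.9
position: [444.4, -41.5, 203.2]
ee_rot: [0.102, 0.995, 0.001, 0.005]
wrist_force: [1.6, -0.5, -0.3]
finger_gap: 0.601
grasp_force: 0.0
```

Run:
```python
from h import *
import cv2
q=np.load("q.npy");s=r.get_state();print(s["position"])
a=optics.snapshot("side")[165:285,240:370,::-1];cv2.imwrite("pics/s2.png",cv2.convertScaleAbs(cv2.resize(a,(650,600),interpolation=2),alpha=1.5,beta=15))
go(q,[25,0,190],"x")
```

```text
[444.4043 -41.5272 203.1785]
row [-0.1416  0.0284  0.0139  0.0047  0.0021  1.0474]  world [558.8626 -41.9013 190.    ]
```

View pics/s2.png

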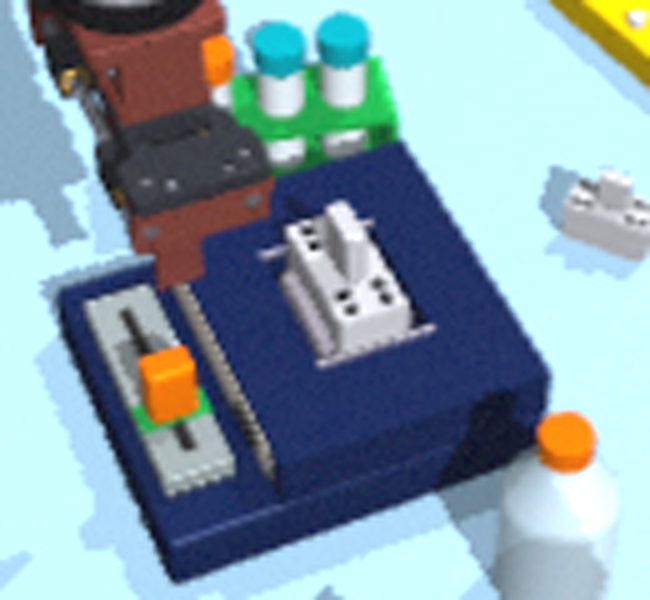

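Run:
```python
from h import *
q=np.load("q.npy")
for uv in[(167,361)]: print(T(q,[*atz("side",sc(uv),94.5),94.5]))
# predicted crop pixels for control at heater y=-25 and -22, top corners and base
for y in(-25,-22,-19):
    P=H(q,np.array([[-90,y,94.5],[-104,y-10,94.5],[-76,y-10,94.5],[-104,y+10,94.5],[-104,y-10,54.5],[-76,y-10,54.5],[-104,-35,54.5],[-76,-35,54.5]]))
    print(y,((proj("side",P)-[240,165]+.5)*5-.5).round().tolist())
```

```text
[-90.2312 -21.829   94.5   ]
-25 [[169.0, 365.0], [151.0, 386.0], [200.0, 370.0], [139.0, 360.0], [156.0, 433.0], [204.0, 417.0], [156.0, 433.0], [204.0, 417.0]]
-22 [[168.0, 361.0], [149.0, 382.0], [198.0, 366.0], [137.0, 356.0], [154.0, 429.0], [203.0, 413.0], [156.0, 433.0], [204.0, 417.0]]
-19 [[166.0, 357.0], [147.0, 378.0], [197.0, 362.0], [135.0, 352.0], [152.0, 425.0], [201.0, 409.0], [156.0, 433.0], [204.0, 417.0]]
```

Run:
```python
from h import *
import cv2
q=np.load("q.npy")
def cen(img,box,lo,hi):
    x0,y0,x1,y1=box;h=cv2.cvtColor(np.ascontiguousarray(img[y0:y1,x0:x1]),cv2.COLOR_BGR2HSV)
    m=cv2.inRange(h,lo,hi);n,l,st,c=cv2.connectedComponentsWithStats(m);k=1+st[1:,4].argmax();return c[k]+[x0,y0],st[k]
def pc(n,P):
    h=cv2.convexHull(proj(n,H(q,P)).astype(np.float32));M=cv2.moments(h);return np.array([M["m10"],M["m01"]])/M["m00"],cv2.contourArea(h)
def box(x,y,zs,hx=14,hy=10): return np.array([[x+a*hx,y+b*hy,z] for a in(-1,1) for b in(-1,1) for z in zs],float)
side1=optics.snapshot("side")[:,:,::-1]; s0=cv2.imread("pics/side0.png");t0=cv2.imread("pics/top0.png")
O=((4,140,90),(18,255,255));G=((50,120,50),(75,255,255))
def fit(n,c,zs):
    f=lambda v:pc(n,box(v[0],v[1],zs))[0]-c
    v=least_squares(f,[-90,0],diff_step=1e-2).x; return v,pc(n,box(*v,zs))[1]
for nm,n,im,bx,col,zs in[("o0 side","side",s0,(250,210,285,240),O,(54.5,94.5)),("g0 side","side",s0,(255,230,295,265),G,(54.3,54.4)),("o0 top","top",t0,(300,235,335,270),O,(54.5,94.5)),("g0 top","top",t0,(325,245,355,275),G,(54.3,54.4)),("o1 side","side",side1,(255,225,290,255),O,(54.5,94.5)),("g1","side",side1,(255,230,295,265),G,(54.3,54.4))]:
    c,st=cen(im,bx,*col);print(nm,c,st,fit(n,c,zs))
```

```text
o0 side [266.3876 226.6202] [ 11  10  11  15 129] (array([-94.2071,   0.    ]), 168.14257835387252)
g0 side [273.5682 246.6136] [11 12 16 10 88] (array([-89.4727,   0.    ]), 56.35162345622666)
o0 top [320.7593 254.0926] [18 15  7  9 54] (array([-88.2985,   0.    ]), 63.98377366014756)
g0 top [338.6235 258.4706] [10  7  8 14 85] (array([-88.7571,   0.    ]), 56.41725233034231)
o1 side [273.2963 241.0889] [ 13   9  11  15 135] (array([-88.2261,   0.    ]), 167.92164440988563)
g1 [268.1765 248.5882] [11 16  6  6 17] (array([-105.4428,    0.    ]), 57.021791090257466)
```

Run:
```python
from h import *
import cv2
q=np.load("q.npy")
def pc(n,P):
    h=cv2.convexHull(proj(n,H(q,P)).astype(np.float32)*16);M=cv2.moments(h);return np.array([M["m10"],M["m01"]])/M["m00"]/16
box=lambda x,y,zs:np.array([[x+a*14,y+b*10,z] for a in(-1,1) for b in(-1,1) for z in zs],float)
for nm,n,c,zs in[("o0","side",(266.388,226.62),(54.5,94.5)),("o1","side",(273.296,241.089),(54.5,94.5)),("o0t","top",(320.76,254.09),(54.5,94.5)),("g0","side",(273.568,246.614),(54.3,54.4)),("g0t","top",(338.62,258.47),(54.3,54.4))]:
    print(nm,least_squares(lambda v:pc(n,box(*(v*100),zs))-c,[-.9,-.1],diff_step=.05).x*100)
```

```text
o0 [-90.6276  36.7117]
o1 [-90.2862 -20.3696]
o0t [-88.4103  32.5412]
g0 [-91.6445 -22.6952]
g0t [-88.65   -25.2024]
```

Side view: the orange control (crop 167,361) stands on the green band, about 1–2 mm from its middle, and the heater has not moved. Next is the lug.

{"op": "play_rows", "data": {
  "rows": [
    [-0.1416,0.0284,0,0,0,0.9,0.2],
    [-0.1416,0.0284,0,0,0,0.9,0.2],
    [-0.1416,0.0284,0,0,0,0.9,0.2],
    [-0.1416,0.0284,0,0,0,0.9,0.2],
    [-0.1416,0.0284,0,0,0,0.9,0.2]
  ]
}}

```text
clock: 4.42
position: [556.9, -42.0, 194.2]
ee_rot: [0.406, 0.914, -0.001, -0.001]
wrist_force: [-0.1, 0.1, -0.7]
finger_gap: 0.6
grasp_force: 0.0
```

{"op": "play_rows", "data": {
  "rows": [
    [0,0,0,0,0,0.6,0.2],
    [0,0,0,0,0,0.6,0.2],
    [0,0,0,0,0,0.6,0.2],
    [0,0,0,0,0,0.6,0.2],
    [0,0,0,0,0,0.6,0.2]
  ]
}}

```text
clock: 4.83
position: [555.5, -42.1, 194.9]
ee_rot: [0.667, 0.745, -0.001, -0.001]
wrist_force: [0.2, -0.2, 0.2]
finger_gap: 0.602
grasp_force: 0.0
```

Run:
```python
from h import *
q=np.load("q.npy");s=r.get_state();print(s["position"],s["ee_rot"],s["joint_positions"]);go(q,[25,1,150],"x")
```

```text
[555.517  -42.0548 194.9199] [ 0.6672  0.7449 -0.0014 -0.001 ] [-0.4457  0.3694  0.5615  1.839  -0.2292  1.0013  0.3205]
row [ 0.0009  0.0048  0.0561 -0.0022  0.0005  0.2098]  world [559.066  -40.9222 150.    ]
```

{"op": "play_rows", "data": {
  "rows": [
    [0.0009,0.0048,0.04,-0.002,0,0.2098,0.2],
    [0.0009,0.0048,0.04,-0.002,0,0.2098,0.2],
    [0.0009,0.0048,0.04,-0.002,0,0.2098,0.2],
    [0.0009,0.0048,0.04,-0.002,0,0.2098,0.2],
    [0.0009,0.0048,0.04,-0.002,0,0.2098,0.2]
  ]
}}

```text
clock: 5.25
position: [559.5, -40.9, 163.5]
ee_rot: [0.773, 0.634, -0.0, 0.001]
wrist_force: [0.0, 0.3, 0.0]
finger_gap: 0.6
grasp_force: 0.0
```

Run:
```python
from h import *
import cv2
q=np.load("q.npy");s=r.get_state();print(s["position"],s["ee_rot"]);go(q,[25,1,117],"x")
a=optics.snapshot("side")[130:270,240:380,::-1];cv2.imwrite("pics/s3.png",cv2.convertScaleAbs(cv2.resize(a,(590,590),interpolation=2),alpha=1.5,beta=15))
```

```text
[559.525  -40.9395 163.5448] [ 0.7729  0.6345 -0.0001  0.0005]
row [-0.     -0.0006  0.0582  0.0004  0.0006  0.0058]  world [559.066  -40.9222 117.    ]
```

View pics/s3.png

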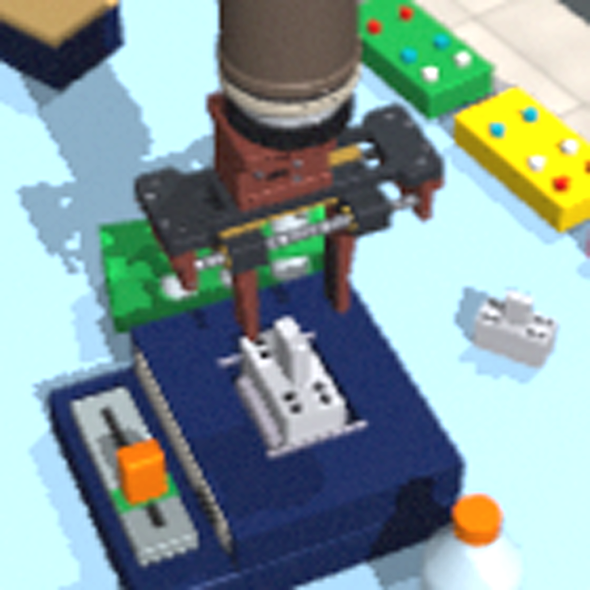

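The fingers at (250,332) and (340,305) stand on either side of the lug in x, so I descend and grip.

{"op": "play_rows", "data": {
  "rows": [
    [0,-0.0006,0.015,0,0,0.006,0.2],
    [0,-0.0006,0.03,0,0,0.006,0.2],
    [0,-0.0006,0.045,0,0,0.006,0.2],
    [0,-0.0006,0.058,0,0,0.006,0.2],
    [0,-0.0006,0.058,0,0,0.006,0.2]
  ]
}}

```text
clock: 5.72
position: [558.3, -40.9, 115.7]
ee_rot: [0.776, 0.63, -0.001, -0.0]
wrist_force: [-0.1, 0.4, -0.6]
finger_gap: 0.6
grasp_force: 0.0
```

{"op": "play_rows", "data": {
  "rows": [
    [0,0,0,0,0,0,-1],
    [0,0,0,0,0,0,-1],
    [0,0,0,0,0,0,-1],
    [0,0,0,0,0,0,-1],
    [0,0,0,0,0,0,-1]
  ],
  "grip_force": 45
}}

```text
clock: 6.13
position: [560.3, -41.0, 119.1]
ee_rot: [0.777, 0.63, 0.002, 0.001]
wrist_force: [-0.0, 0.2, -0.1]
finger_gap: 0.261
grasp_force: 0.0
```

{"op": "play_rows", "data": {
  "rows": [
    [0,0,0,0,0,0,-1],
    [0,0,0,0,0,0,-1],
    [0,0,0,0,0,0,-1],
    [0,0,0,0,0,0,-1],
    [0,0,0,0,0,0,-1]
  ]
}}

```text
clock: 6.55
position: [559.7, -40.8, 118.8]
ee_rot: [0.776, 0.63, 0.001, 0.001]
wrist_force: [-3.2, -0.3, 5.6]
finger_gap: 0.137
grasp_force: 45.0
```

Run:
```python
from h import *
q=np.load("q.npy");s=r.get_state();print(s["finger_gap"]*88,s["grasp_force"],s["wrist_force"],s["torque"]);print(T(q,s["position"]),s["ee_rot"],rot(q,"x").as_quat())
```

```text
12.019965280864398 44.997408986091614 [-3.2142 -0.3311  5.5954] [0.1287 0.9396 0.2945]
[ 25.5895   1.2269 118.8235] [0.7764 0.6302 0.001  0.0007] [0.7757 0.6311 0.     0.    ]
```

```bash
cat > sw.py <<'E'
from h import *
def swings(y,z,A=0.13,P=14,n=4,phi=0,first=-1,lift=0):
    """commanded TCP at heater (y,z), tilt phi about heater x; prints call rows per swing (tool x, z shift, ay)"""
    s=first
    for k in range(n):
        piv=np.array([-s*P,65.]);new=s*A;out=[]
        rt=lambda a:np.array([[np.cos(a),-np.sin(a)],[np.sin(a),np.cos(a)]])
        p0=np.array([y,z])
        for f in(.25,.5,.75,1):
            d=(new-phi)*f;p=piv+rt(d)@(p0-piv)
            dl=rt(-phi)@(p-p0)  # in tool-tilted heater axes (y,z)
            out.append((round(dl[0]/800,4),round(-dl[1]/800,4),round(d/1.5,4)))
        y,z=p;phi=new;s=-s
        print(f"swing {k} -> y {y:.1f} z {z:.1f} phi {phi:.2f}:",[[a,0,b,0,c,0,-1] for a,b,c in out])
def meas():
    q=np.load("q.npy");s=r.get_state();rr=(R.from_euler("z",q[2]).inv()*R.from_quat(s["ee_rot"])*(R.from_euler("z",-q[2])*rot(q,"x")).inv()).as_rotvec()
    print("TCP heater",T(q,s["position"]),"rotvec",rr,"F",s["wrist_force"],"M",s["torque"],"gap",s["finger_gap"]*88,s["grasp_force"],s["clock"])
if __name__=="__main__":
    swings(1,118)
E
python3 sw.py
```

```text
swing 0 -> y 8.0 z 119.2 phi -0.13: [[np.float64(0.0022), 0, np.float64(-0.0005), 0, -0.0217, 0, -1], [np.float64(0.0043), 0, np.float64(-0.0009), 0, -0.0433, 0, -1], [np.float64(0.0065), 0, np.float64(-0.0013), 0, -0.065, 0, -1], [np.float64(0.0087), 0, np.float64(-0.0015), 0, -0.0867, 0, -1]]
swing 1 -> y -6.7 z 123.1 phi 0.13: [[np.float64(-0.0046), 0, np.float64(-0.001), 0, 0.0433, 0, -1], [np.float64(-0.0093), 0, np.float64(-0.0018), 0, 0.0867, 0, -1], [np.float64(-0.0141), 0, np.float64(-0.0022), 0, 0.13, 0, -1], [np.float64(-0.0188), 0, np.float64(-0.0024), 0, 0.1733, 0, -1]]
swing 2 -> y 8.9 z 126.4 phi -0.13: [[np.float64(0.0049), 0, np.float64(-0.0009), 0, -0.0433, 0, -1], [np.float64(0.0099), 0, np.float64(-0.0015), 0, -0.0867, 0, -1], [np.float64(0.0149), 0, np.float64(-0.0017), 0, -0.13, 0, -1], [np.float64(0.0199), 0, np.float64(-0.0016), 0, -0.1733, 0, -1]]
swing 3 -> y -7.6 z 130.3 phi 0.13: [[np.float64(-0.0052), 0, np.float64(-0.001), 0, 0.0433, 0, -1], [np.float64(-0.0105), 0, np.float64(-0.0017), 0, 0.0867, 0, -1], [np.float64(-0.0158), 0, np.float64(-0.0021), 0, 0.13, 0, -1], [np.float64(-0.0212), 0, np.float64(-0.0021), 0, 0.1733, 0, -1]]
```

{"op": "play_rows", "data": {
  "rows": [
    [0.0022,0,-0.0005,0,-0.0217,0,-1],
    [0.0043,0,-0.0009,0,-0.0433,0,-1],
    [0.0065,0,-0.0013,0,-0.065,0,-1],
    [0.0087,0,-0.0015,0,-0.0867,0,-1],
    [0.0087,0,-0.0015,0,-0.0867,0,-1]
  ],
  "grip_force": 50
}}

```text
clock: 6.97
position: [561.2, -34.0, 119.7]
ee_rot: [0.774, 0.629, -0.051, 0.043]
wrist_force: [-2.3, -0.4, 4.7]
finger_gap: 0.133
grasp_force: 50.0
```

```bash
python3 -c "
from sw import *
meas()"
```

```text
TCP heater [ 25.6414   8.2385 119.7187] rotvec [-0.1329 -0.0019 -0.0015] F [-2.2971 -0.3796  4.6583] M [-0.2342  0.7927 -0.1284] gap 11.705969798879115 50.00292956829071 6.9667
```

{"op": "play_rows", "data": {
  "rows": [
    [-0.0046,0,-0.001,0,0.0433,0,-1],
    [-0.0093,0,-0.0018,0,0.0867,0,-1],
    [-0.0141,0,-0.0022,0,0.13,0,-1],
    [-0.0188,0,-0.0024,0,0.1733,0,-1],
    [-0.0188,0,-0.0024,0,0.1733,0,-1]
  ]
}}

```text
clock: 7.38
position: [557.2, -51.6, 123.1]
ee_rot: [0.777, 0.626, 0.052, -0.041]
wrist_force: [-0.1, 0.9, -2.8]
finger_gap: 0.131
grasp_force: 50.0
```

```bash
python3 -c "
from sw import *
import cv2
meas()
a=optics.snapshot('side')[165:265,250:350,::-1];cv2.imwrite('pics/s4.png',cv2.convertScaleAbs(cv2.resize(a,(600,600),interpolation=2),alpha=1.5,beta=15))"
```

```text
TCP heater [ 25.3196  -9.8483 123.1019] rotvec [ 0.1329 -0.0027 -0.0089] F [-0.1257  0.9489 -2.8213] M [ 0.225   0.0633 -0.2061] gap 11.53351932109631 50.002328753471375 7.3833
```

View pics/s4.png

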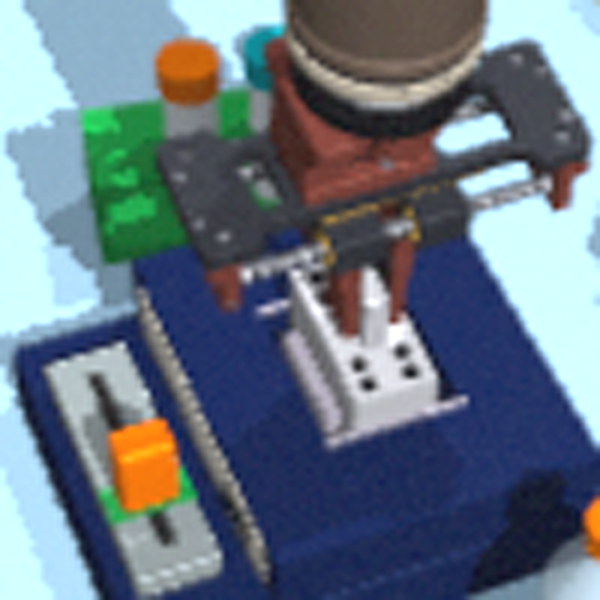

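The side view shows the block tilted over towards −y and held, with the heater flat. I carry on rocking.

{"op": "play_rows", "data": {
  "rows": [
    [0.0049,0,-0.0009,0,-0.0433,0,-1],
    [0.0099,0,-0.0015,0,-0.0867,0,-1],
    [0.0149,0,-0.0017,0,-0.13,0,-1],
    [0.0199,0,-0.0016,0,-0.1733,0,-1],
    [0.0199,0,-0.0016,0,-0.1733,0,-1]
  ]
}}

```text
clock: 7.85
position: [562.2, -31.1, 126.8]
ee_rot: [0.773, 0.631, -0.053, 0.045]
wrist_force: [-0.9, -3.0, -0.9]
finger_gap: 0.131
grasp_force: 50.0
```

```bash
python3 -c "
from sw import *
meas()"
```

```text
TCP heater [ 26.0844  11.22   126.7545] rotvec [-0.1386 -0.0034  0.0038] F [-0.8963 -3.0396 -0.8894] M [-0.954   0.4319  0.1107] gap 11.543978987206307 49.993650913238525 7.85
```

{"op": "play_rows", "data": {
  "rows": [
    [-0.0052,0,-0.001,0,0.0433,0,-1],
    [-0.0105,0,-0.0017,0,0.0867,0,-1],
    [-0.0158,0,-0.0021,0,0.13,0,-1],
    [-0.0212,0,-0.0021,0,0.1733,0,-1],
    [-0.0212,0,-0.0021,0,0.1733,0,-1]
  ]
}}

```text
clock: 8.27
position: [557.8, -51.4, 130.7]
ee_rot: [0.776, 0.627, 0.052, -0.04]
wrist_force: [1.4, 0.5, -3.6]
finger_gap: 0.135
grasp_force: 50.0
```

```bash
python3 -c "
from sw import *
meas(); swings(-7.6,130.3,phi=.13,first=-1,n=3)" | sed 's/np.float64//g'
```

```text
TCP heater [ 25.9292  -9.5237 130.7487] rotvec [ 0.1314 -0.0036 -0.0067] F [ 1.3891  0.4548 -3.6171] M [ 0.267  -0.1145 -0.1599] gap 11.894281761179371 50.0032514333725 8.2667
swing 0 -> y 9.9 z 133.7 phi -0.13: [[(0.0055), 0, (-0.0009), 0, -0.0433, 0, -1], [(0.0111), 0, (-0.0014), 0, -0.0867, 0, -1], [(0.0167), 0, (-0.0015), 0, -0.13, 0, -1], [(0.0223), 0, (-0.0013), 0, -0.1733, 0, -1]]
swing 1 -> y -8.5 z 137.5 phi 0.13: [[(-0.0058), 0, (-0.001), 0, 0.0433, 0, -1], [(-0.0117), 0, (-0.0016), 0, 0.0867, 0, -1], [(-0.0176), 0, (-0.0019), 0, 0.13, 0, -1], [(-0.0235), 0, (-0.0018), 0, 0.1733, 0, -1]]
swing 2 -> y 10.9 z 140.9 phi -0.13: [[(0.0061), 0, (-0.0009), 0, -0.0433, 0, -1], [(0.0123), 0, (-0.0013), 0, -0.0867, 0, -1], [(0.0184), 0, (-0.0014), 0, -0.13, 0, -1], [(0.0246), 0, (-0.001), 0, -0.1733, 0, -1]]
```

{"op": "play_rows", "data": {
  "rows": [
    [0.0055,0,-0.0009,0,-0.0433,0,-1],
    [0.0111,0,-0.0014,0,-0.0867,0,-1],
    [0.0167,0,-0.0015,0,-0.13,0,-1],
    [0.0223,0,-0.0013,0,-0.1733,0,-1],
    [0.0223,0,-0.0013,0,-0.1733,0,-1]
  ]
}}

```text
clock: 8.68
position: [562.7, -29.7, 134.2]
ee_rot: [0.773, 0.631, -0.053, 0.046]
wrist_force: [-0.3, -3.2, 0.1]
finger_gap: 0.136
grasp_force: 50.0
```

{"op": "play_rows", "data": {
  "rows": [
    [-0.0058,0,-0.001,0,0.0433,0,-1],
    [-0.0117,0,-0.0016,0,0.0867,0,-1],
    [-0.0176,0,-0.0019,0,0.13,0,-1],
    [-0.0235,0,-0.0018,0,0.1733,0,-1],
    [-0.0235,0,-0.0018,0,0.1733,0,-1]
  ]
}}

```text
clock: 9.1
position: [558.4, -51.7, 138.9]
ee_rot: [0.776, 0.627, 0.053, -0.04]
wrist_force: [1.3, 2.7, 0.4]
finger_gap: 0.132
grasp_force: 50.0
```

```bash
python3 -c "
from sw import *
import cv2
meas()
a=optics.snapshot('side')[165:265,250:350,::-1];cv2.imwrite('pics/s5.png',cv2.convertScaleAbs(cv2.resize(a,(600,600),interpolation=2),alpha=1.5,beta=15))"
```

```text
TCP heater [ 26.5746  -9.6695 138.9333] rotvec [ 0.1316 -0.005  -0.006 ] F [1.3155 2.7027 0.4064] M [ 0.5284 -0.2855  0.0277] gap 11.631157353031949 49.99961972236633 9.1
```

View pics/s5.png

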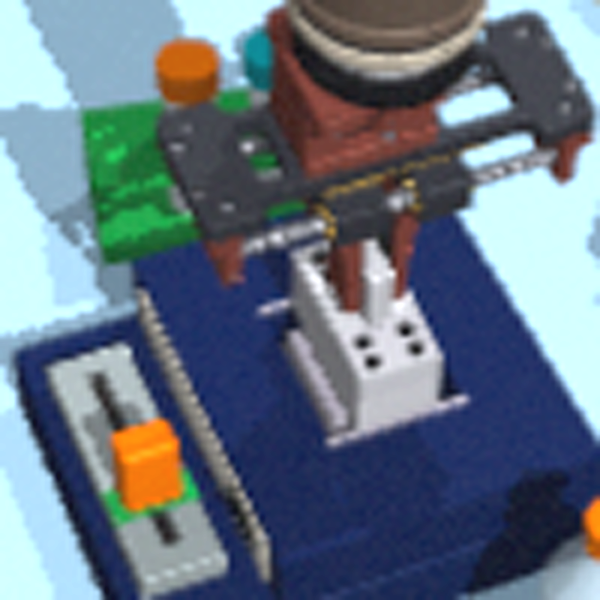

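The block is well up out of the well, tilted to −y, and the heater is unmoved. One more swing, then level and lift.

{"op": "play_rows", "data": {
  "rows": [
    [0.0061,0,-0.0009,0,-0.0433,0,-1],
    [0.0123,0,-0.0013,0,-0.0867,0,-1],
    [0.0184,0,-0.0014,0,-0.13,0,-1],
    [0.0246,0,-0.001,0,-0.1733,0,-1],
    [0.0246,0,-0.001,0,-0.1733,0,-1]
  ]
}}

```text
clock: 9.57
position: [564.5, -27.1, 143.1]
ee_rot: [0.772, 0.632, -0.051, 0.046]
wrist_force: [-1.9, 0.4, 13.3]
finger_gap: 0.136
grasp_force: 50.0
```

```bash
python3 -c "
from sw import *
meas(); swings(10.9,140.9,A=0,phi=-.13,first=1,n=1)" | sed 's/np.float64//g'
```

```text
TCP heater [ 27.5582  15.6039 143.1146] rotvec [-0.1375 -0.0074  0.005 ] F [-1.9102  0.3739 13.3116] M [ 0.0199  0.9776 -0.0639] gap 11.938327702071387 50.009286403656006 9.5667
swing 0 -> y 0.9 z 143.5 phi 0.00: [[(-0.0032), 0, (-0.0006), 0, 0.0217, 0, -1], [(-0.0064), 0, (-0.001), 0, 0.0433, 0, -1], [(-0.0096), 0, (-0.0013), 0, 0.065, 0, -1], [(-0.0129), 0, (-0.0016), 0, 0.0867, 0, -1]]
```

{"op": "play_rows", "data": {
  "rows": [
    [-0.0032,0,-0.0006,0,0.0217,0,-1],
    [-0.0064,0,-0.001,0,0.0433,0,-1],
    [-0.0096,0,-0.0013,0,0.065,0,-1],
    [-0.0129,0,-0.0016,0,0.0867,0,-1],
    [-0.0129,0,-0.0016,0,0.0867,0,-1]
  ]
}}

```text
clock: 9.98
position: [560.0, -41.7, 144.3]
ee_rot: [0.777, 0.63, 0.0, 0.002]
wrist_force: [0.7, -0.3, -1.1]
finger_gap: 0.133
grasp_force: 50.0
```

{"op": "play_rows", "data": {
  "rows": [
    [0,0,-0.0005,0,0,0,-1],
    [0,0,-0.001,0,0,0,-1],
    [0,0,-0.0015,0,0,0,-1],
    [0,0,-0.002,0,0,0,-1],
    [0,0,-0.0025,0,0,0,-1]
  ]
}}

```text
clock: 10.4
position: [559.9, -40.6, 145.9]
ee_rot: [0.776, 0.63, 0.001, 0.001]
wrist_force: [0.6, -0.0, -2.6]
finger_gap: 0.134
grasp_force: 50.0
```

```bash
python3 -c "
from sw import *
meas()"
```

```text
TCP heater [ 25.7907   1.5161 145.8987] rotvec [-0.0002 -0.0028 -0.0018] F [ 0.6152 -0.0415 -2.5702] M [-0.0869  0.1048 -0.0435] gap 11.752791237844539 49.998899102211 10.4
```

The wrist now carries only the block's weight (2.5 N), so it is free. I lift another 12 mm.

{"op": "play_rows", "data": {
  "rows": [
    [0,0,-0.004,0,0,0,-1],
    [0,0,-0.008,0,0,0,-1],
    [0,0,-0.012,0,0,0,-1],
    [0,0,-0.015,0,0,0,-1],
    [0,0,-0.015,0,0,0,-1]
  ]
}}

```text
clock: 10.82
position: [560.2, -41.4, 158.8]
ee_rot: [0.777, 0.63, 0.002, 0.001]
wrist_force: [-0.6, -1.0, -1.9]
finger_gap: 0.132
grasp_force: 50.0
```

{"op": "play_rows", "data": {
  "rows": [
    [0,0,0,0,0,0,-1],
    [0,0,0,0,0,0,-1],
    [0,0,0,0,0,0,-1],
    [0,0,0,0,0,0,-1],
    [0,0,0,0,0,0,-1]
  ]
}}

```text
clock: 11.23
position: [559.8, -41.2, 157.9]
ee_rot: [0.777, 0.63, 0.001, 0.001]
wrist_force: [0.2, -0.2, -2.6]
finger_gap: 0.134
grasp_force: 50.0
```

```bash
python3 -c "
from sw import *
import cv2
meas()
a=optics.snapshot('side')[165:285,240:360,::-1];cv2.imwrite('pics/s6.png',cv2.convertScaleAbs(cv2.resize(a,(600,600),interpolation=2),alpha=1.5,beta=15))"
```

```text
TCP heater [ 25.7442   0.8222 157.8844] rotvec [ 0.0004 -0.0028 -0.0029] F [ 0.1641 -0.2473 -2.5918] M [-0.0799  0.0839 -0.0037] gap 11.763609030637781 49.99880611896515 11.2333
```

View pics/s6.png

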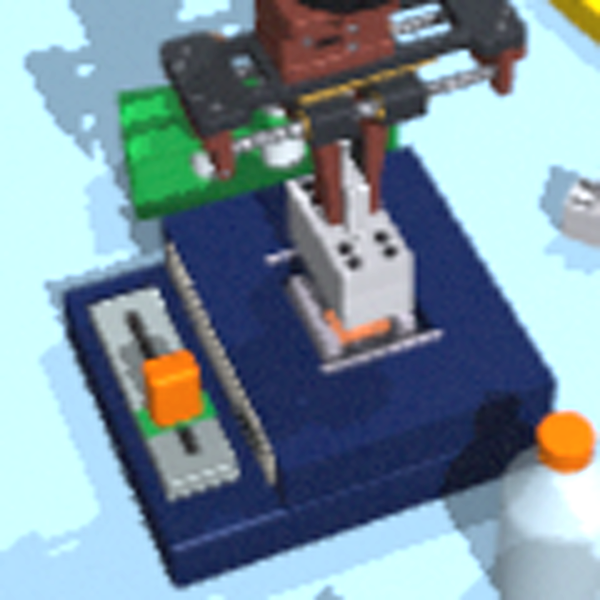

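The block hangs level and clear above its open well (lower corner near 415,315), the control is still on green (172,370), and the heater is flat. I hand in.

```bash
python3 -c "
from bench import r
print(r.close_job())"
```

```text
the job is handed in; nothing more can be done
None
```

The job is handed in: the control is back on its green mark (within about 2 mm by the camera), and the block was rocked free and is gripped level at rest, about 20 mm above the heater's top by arm readings; the hand-in returned no verdict.

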